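# Check in the rack of anterior trays

### The arm

A 6-joint arm with a two-finger parallel gripper is mounted at the origin on the work surface. World frame = base frame: x ahead of the robot, y to its left, z up, the work surface at z = 0. Lengths are in m, angles in degrees, forces in N, time in s.
With the tool pointing down it reaches from about 0.25 to 0.725 m from the base axis. Payload 9.7 kg.
Tool frame: the origin (TCP) lies midway between the tips of the shut fingers; the grasp point (between the pads) lies 19 mm behind it (bot.pinch_z is the distance from the TCP to the grasp point, in m); z points along the fingers, y is the line along which they close (so a half turn about z gives the same grasp; the last joint's range is limited). The gripper opens to 85 mm and grips with 20 to 120 N. Pads are 22 mm wide; open, the fingers measure 114 mm over their backs; the gripper's body (76 mm by 85 mm) begins 54 mm behind the grasp point. The pads swing forward as they close: fully open they stand 13 mm farther back than shut.
Start: joints at [-66.291, 4.979, 10.078, 95.1, 0, 90], TCP at [0.221, -0.504, 0.231] pointing down, gripper open.
Joint ranges: [-179.16, 179.16], [-48.56, 103.87], [-65.8, 70.77], [-126.05, 130.52], [-82.76, 87.17], [-180, 180]. Speed limits (degrees/s): [127.2, 127.2, 147.25, 180, 180, 180].

### API

Orientations are given as [roll, pitch, yaw] about the fixed x, y, z axes, in that order (R = Rz(yaw) Ry(pitch) Rx(roll)).
In Python, from workcell import sensors, camera, camera_params, ticket, bot gives the robot as it stands.
- The arm moves only by the shell command python3 -m jog 'ROWS' [FORCE]. ROWS is JSON, a list that holds one entry, the list of rows, each a list of 5 numbers: the shift along the world's x, y, z in units of 50 mm (1.0 is 50 mm), then the turn about the world's z in units of 5 degrees (1.0 is 5 degrees), then the opening, from 0 (shut) to 1 (fully open). In form: [[[tx, ty, tz, yaw, grip], ...]]. A call has 1 to 8 rows; each row shifts and turns the commanded pose from where the row before left it; what a row does not reach is not made up. A row lasts 1/10 s, in which the tool goes at most 50 mm and 8.59 degrees, less where a joint would pass 70% of its speed; a pose out of reach is approached as far as the arm can. A call is refused whole if a number of a shift passes 1 or a number of a turn 1, either way. A call with a gripper value outside its range is refused whole. The fingers move at their own pace and stop on an object; FORCE is the grip in N (left out, the last holds). Time passes only in rows, so rows that do not move let the fingers close. It gives the time, the measured TCP pose, the force, the opening and the grip force at its end, in the units of the state.
- sensors.get_obs(): the state, without advancing time (a new reading comes with each control period).
- camera(name): name is "scene" or "top" or "wrist"; returns the picture (400x640x3 uint8, blue, green, red); there is no depth.
- camera_params(name): a dict with "fx", "fy", "cx", "cy" (pixels), "T" (4x4, takes a point from camera to world coordinates); the wrist camera has in their place "tool_from_camera" (4x4, takes a point from camera to tool coordinates, whose origin is the TCP and whose axes are the flange's). Camera axes: x right, y down, z forward; pixel columns grow to the right and rows downward; lengths in m; the calibration is good to about 2 mm. A picture is of the moment at which its call begins: read the wrist's pose just before it. camera_params takes no time and is no camera call.
- ticket.job_done(): hands the job in; it is judged then, once.
The state is a dict: "time": time; "q": joint angles; "qd": joint speeds; "joint_efforts": joint torques, N m; "ee_pos": TCP position; "tcp_rot": TCP orientation; "wrist_force": force on the tool from outside, world axes, zero at the start; "torque": the same for the moment, N m; "opening": finger opening in m; "grasp_force": force on a finger pad.
Only numpy, scipy, OpenCV 4.12 (cv2) and the standard library are available. Lean on these libraries where they do the work, as an engineer would, in place of code of your own. Each camera call takes 0.05 s, during which the arm holds its last target. There are 200 camera calls.

### The job

Without grasping or lifting it, push the chrome rack of pale blue trays along the counter until its base is fully home in the corner of the check-in dock: one long side flat against the long rail and one end against the short end stop. Only then press the green button beside the end stop right down and let it come up again. Push on the rack's chrome base alone: do not touch the trays or their clips, do not tip the rack, and leave everything else on the counter where it is.

Things in the scene. Friction and masses are not known exactly. Their poses are not given: they have to be found in the camera images.
- rack: Loose chrome rack, 0.3 to 0.65 kg. Its base is a block 90 mm (own x) by 170 mm (own y), 22 mm high, with upright sides. Origin: centre of the underside. Three trays in clips stand on it in a row along own y. It starts on the robot's side of the long rail, away from the end stop, turned up to 0.4 rad from the dock.
- dock: Fixed check-in dock: two steel rails 18 mm high, 12 mm thick, around a black glass panel flush in the counter. Origin: their inner corner, on the counter. The long rail's inner face is own x = 0, from the corner 270 mm to own -y; the short end stop's inner face is own y = 0, from the corner 100 mm to own -x. Own +x points roughly away from the robot, +y to its left.
- dock_home (a point): Where the rack's origin lies when it is home: the dock's own (-45, -85, 0) mm; the rack's axes are then parallel to the dock's.
- check_button (a joint): Travel of the green push button, 30 mm across, in m: 0 up, 0.006 right down. It moves straight down; its spring takes about 5 N to push right down and lifts it again when released.
- check_button_top (a point): Centre of the top face of the green button, which faces up; it stands in a white housing on the counter beyond the end stop.
- tray0: Pale blue tray with its clip, at the -y end of the rack. Origin: foot of the clip, on top of the base at the rack's own (0, -42, 22) mm. It is 14 mm deep (x), 40 mm wide (y) and 44 mm high, so its top is 66 mm above the counter. Not to be touched.
- tray1: The same, in the middle of the rack: origin at the rack's own (0, 0, 22) mm. Not to be touched.
- tray2: The same, at the +y end of the rack: origin at the rack's own (0, 42, 22) mm. Not to be touched.
- dish: Loose smoked glass dish, 68 mm across, 28 mm high; origin: centre of its underside. Leave alone.
- bowl: Loose silver-grey mixing bowl, 120 mm across, 60 mm high; origin: centre of its underside. Leave alone.
- bottle: Loose white bottle with blue cap, 54 mm across, 130 mm high; origin: centre of its underside. Leave alone.
- jar: Loose amber jar with white cap, 60 mm across, 65 mm high; origin: centre of its underside. Leave alone.
- bite_fork: Loose stainless bite fork lying flat, 145 mm long, 61 mm wide, 5 mm thick; origin on the counter where the 85 mm handle (to own -x) meets the prongs. Leave alone.
- spatula: Loose mixing spatula with a blue handle, 190 mm long, lying along own x. Leave alone.
Mind the look-alikes: they are no part of the job. Leave any brown, orange or turquoise look-alike of the rack alone.

How it is judged:
By the outcome, as a careful person would: the job done as asked, in the order asked, and still so for the second after the job is handed in, with the robot touching nothing.
It also fails if it takes over 64 s, if anything falls off the work surface, if the arm or the gripper's body presses on something with over 40 N, if the wrist force passes 120 N, or if a joint passes its speed limit or range.

## Working session

There is one attempt and no reset: what is moved stays moved. The work goes in short steps, Python scripts to look and compute and a shell command to move; the robot and the scene stay as the last step left them, time stands still between calls to the robot, and variables do not carry over. Pictures are saved under pics/ and viewed, at most 12 in all, crops included, and the job is handed in when it is done.

```bash
mkdir -p pics; python3 - <<'E'
from workcell import sensors,camera,camera_params
import cv2,numpy as np
for n in("scene","top"):
    im=camera(n);cv2.imwrite(f"pics/{n}0.png",im);p=camera_params(n);print(n,p["fx"],p["cx"],p["cy"],np.round(p["T"],3).tolist())
o=sensors.get_obs();print(o["time"],o["ee_pos"],o["tcp_rot"])
E
```

```text
scene 391.4110061992107 321.6409217673746 199.13488888690583 [[-0.667, 0.505, -0.548, 1.142], [0.745, 0.45, -0.493, 0.551], [-0.003, -0.737, -0.676, 0.848], [0.0, 0.0, 0.0, 1.0]]
top 365.0511382363996 316.8799328879858 188.84805669523095 [[-0.029, -0.993, 0.113, 0.387], [-1.0, 0.03, 0.005, -0.002], [-0.008, -0.113, -0.994, 1.159], [0.0, 0.0, 0.0, 1.0]]
0.1 [ 0.22104101 -0.50339714  0.230657  ] [-1.79931607e+02  4.52919447e-05  2.37068215e+01]
```

View pics/scene0.png

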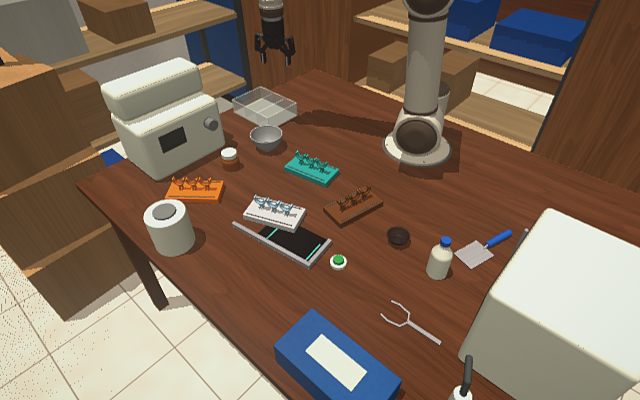

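View pics/top0.png

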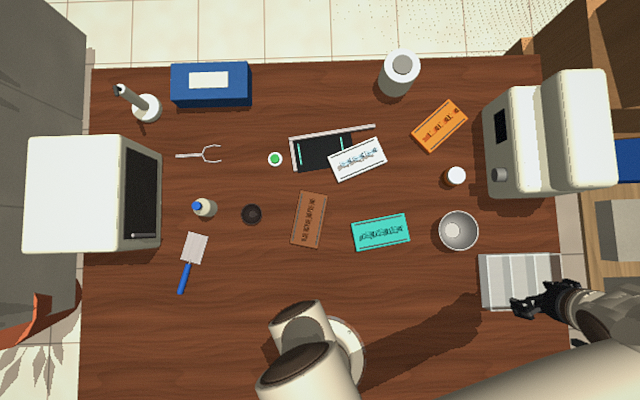

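In the top view, the rack-like things are chrome with pale blue trays at (357,160), orange at (440,125), turquoise at (380,232) and brown at (309,220). I choose the chrome one. The dock corner is near (291,137) and the button is at (275,159).

```bash
cat > h.py <<'E'
import cv2,numpy as np
from workcell import sensors,camera,camera_params
def ray(uv,z,name="top",T=None):
    p=camera_params(name);T=np.array(p["T"]) if T is None else T
    uv=np.atleast_2d(uv).astype(float)
    d=np.c_[(uv[:,0]-p["cx"])/p["fx"],(uv[:,1]-p["cy"])/p["fy"],np.ones(len(uv))]@T[:3,:3].T
    return (T[:3,3]+d*((z-T[2,3])/d[:,2])[:,None])
E
python3 - <<'E'
from h import *
im=cv2.imread("pics/top0.png")
hs=cv2.cvtColor(im,cv2.COLOR_BGR2HSV)
c=im[115:190,260:395];cv2.imwrite("pics/c0.png",cv2.resize(c,None,fx=5.5,fy=5.5,interpolation=cv2.INTER_CUBIC))
m=((hs[...,1]<40)&(hs[...,2]>190)).astype(np.uint8);m[:,:322]=0;m[:,395:]=0;m[:132]=0;m[190:]=0
m=cv2.morphologyEx(m,cv2.MORPH_CLOSE,np.ones((9,9)))
k=max(cv2.findContours(m,0,1)[0],key=cv2.contourArea);r=cv2.minAreaRect(k);b=cv2.boxPoints(r);print(r)
w=ray(b,.022);print(w.round(4),np.linalg.norm(np.diff(w,axis=0),axis=1),w.mean(0))
g=((hs[...,0]>45)&(hs[...,0]<75)&(hs[...,1]>150)).astype(np.uint8);g[:, :262]=0;g[:,290:]=0
ys,xs=np.nonzero(g);print(len(xs),ray([xs.mean(),ys.mean()],.03))
E
```

```text
((356.82568359375, 158.589111328125), (27.840620040893555, 53.393741607666016), 67.01127624511719)
[[ 0.6194 -0.031   0.022 ]
 [ 0.682  -0.1896  0.022 ]
 [ 0.5982 -0.2199  0.022 ]
 [ 0.5365 -0.0625  0.022 ]] [0.17052804 0.0891566  0.16910887] [ 0.60903977 -0.12574403  0.022     ]
35 [[0.61606201 0.13468245 0.03      ]]
```

View pics/c0.png

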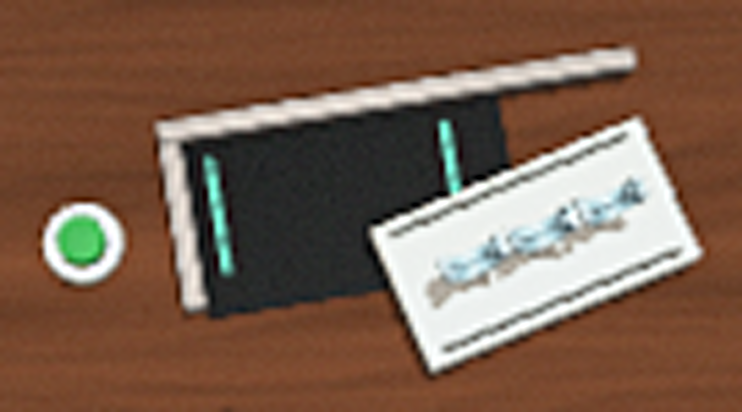

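```bash
python3 - <<'E'
from h import *
f=lambda p:np.array(p)/5.5+np.array([260,115])-.4
n=lambda s,p,z:print(s,ray(f(p),z)[:,:2].round(4).tolist(),end=" ")
def line(s,p,z):
    w=ray(f(p),z)[:,:2];d=w[1]-w[0];print(s,w.round(4).tolist(),np.degrees(np.arctan2(d[1],d[0])).round(1),np.linalg.norm(d).round(4))
line("rail outer top",[(160,122),(632,47)],.018)
line("panel top edge",[(185,143),(500,97)],0)
line("stop outer top",[(158,128),(185,308)],.018)
line("stop inner bot",[(187,146),(210,315)],0)
w=ray(f([(160,122),(632,47),(185,308)]),.018)[:,:2]
u=(w[0]-w[1]);u/=np.linalg.norm(u);xx=np.array([u[1],-u[0]])
C=w[0]-.012*xx-.012*u;yaw=np.degrees(np.arctan2(xx[1],xx[0]));print("corner",C,"yaw",yaw,"home",C-.045*xx-.085*u)
R=np.c_[xx,u]
for p in [(.6194,-.031),(.682,-.1896),(.5982,-.2199),(.5365,-.0625),(.609,-.1257),(.616,.1347)]:print((R.T@(np.array(p)-C)).round(4))
print("tail end home",C-.045*xx-.19*u, "start ",)
E
```

```text
rail outer top [[0.6872, 0.0888], [0.7232, -0.1875]] -82.6 0.2786
panel top edge [[0.6788, 0.0757], [0.7007, -0.1111]] -83.3 0.1881
stop outer top [[0.6836, 0.09], [0.5772, 0.0767]] -172.8 0.1073
stop inner bot [[0.6769, 0.0746], [0.5756, 0.0634]] -173.7 0.1019
corner [0.67683298 0.07532462] yaw 7.436245561061787 home [ 0.6432124  -0.01478452]
[-0.0707 -0.098 ]
[-0.0292 -0.2634]
[-0.1162 -0.2826]
[-0.157  -0.1185]
[-0.0933 -0.1906]
[-0.0526  0.0667]
tail end home [ 0.65680181 -0.11890141] start
```

```bash
python3 -m jog '[[[0.4,0.45,0,0,0.5],[0.55,0.6,0,0,0.5],[0.55,0.6,0,0,0.5],[0.55,0.6,0,0,0.5],[0.55,0.6,0,0,0.5],[0.55,0.6,0,0,0.5],[0.55,0.6,0,0,0.5],[0.55,0.6,0,-0.4,0.5]]]'; python3 -m jog '[[[0.55,0.6,-0.3,0,0.5],[0.55,0.6,-0.4,0,0.5],[0.5,0.6,-0.5,0,0.5],[0.4,0.5,-0.6,0,0.5],[0.2,0.25,-0.5,0,0.5],[0,0,-0.4,0,0.5],[0,0,0,0,0.5],[0,0,0,0,0.5]]]'
```

```text
time: 0.9
ee_pos: [0.4344, -0.2696, 0.2311]
tcp_rot: [-180.0, 0.0, 21.7]
wrist_force: [0.3, -1.0, -0.3]
opening: 0.0429
grasp_force: 0.0
time: 1.7
ee_pos: [0.5434, -0.1436, 0.0965]
tcp_rot: [-180.0, 0.0, 21.7]
wrist_force: [-0.0, 0.0, 0.6]
opening: 0.0426
grasp_force: 0.0
```

```bash
python3 - <<'E'
from h import *
cv2.imwrite("pics/w1.png",camera("wrist"));p=camera_params("wrist");print(np.round(p["tool_from_camera"],3).tolist(),p["fx"])
E
```

```text
[[-0.001, -0.961, -0.278, 0.071], [1.0, -0.001, 0.0, -0.001], [-0.001, -0.278, 0.961, -0.142], [0.0, 0.0, 0.0, 1.0]] 339.61822576492057
```

View pics/w1.png

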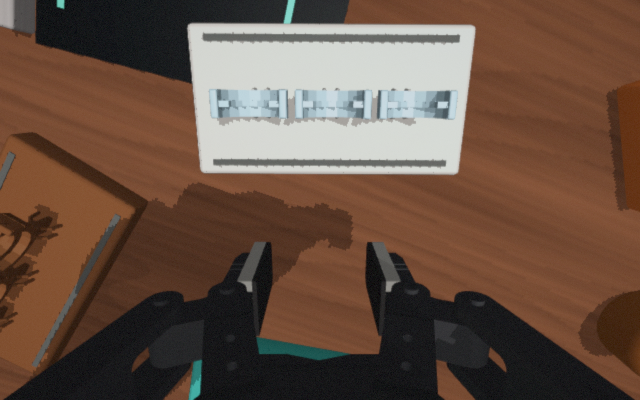

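The wrist view shows the chrome rack with three pale blue trays (base corners about (190,25), (473,27), (460,173) and (203,172)). The fingers are square to its near side, and the brown one stands clear to the left.

```bash
cat >> h.py <<'E'
from scipy.spatial.transform import Rotation as Ro
def wT():
    o=sensors.get_obs();T=np.eye(4);T[:3,:3]=Ro.from_euler("xyz",o["tcp_rot"],degrees=True).as_matrix();T[:3,3]=o["ee_pos"]
    return T@np.array(camera_params("wrist")["tool_from_camera"])
E
python3 - <<'E'
from h import *
w=ray([(190,25),(473,27),(460,173),(203,172),(36,42)],.022,"wrist",wT());print(w.round(4))
o=sensors.get_obs();t=np.radians(21.7);a=np.array([np.cos(t),np.sin(t)]);print((w[:,:2]-o["ee_pos"][:2])@np.c_[a,[-a[1],a[0]]])
E
python3 -m jog '[[[0,0,-0.4,0,0.5],[0,0,-0.5,0,0.5],[0,0,-0.5,0,0.5],[0,0,-0.3,0,0.5],[0,0,-0.15,0,0.5],[0,0,0,0,0.5]]]'
```

```text
[[ 0.6203 -0.0327  0.022 ]
 [ 0.6802 -0.1864  0.022 ]
 [ 0.6003 -0.2207  0.022 ]
 [ 0.539  -0.0642  0.022 ]
 [ 0.578   0.0492  0.022 ]]
[[ 0.11220998  0.07510678]
 [ 0.11099288 -0.08986001]
 [ 0.02410533 -0.09221577]
 [ 0.02501622  0.07587453]
 [ 0.10320344  0.16678342]]
time: 2.35
ee_pos: [0.5436, -0.1438, 0.0039]
tcp_rot: [-180.0, 0.0, 21.7]
wrist_force: [-0.6, -0.5, 0.2]
opening: 0.0427
grasp_force: 0.0
```

```bash
python3 -m jog '[[[0.08,0.03,0,0,0.5],[0.08,0.03,0,0,0.5],[0.08,0.03,0,0,0.5],[0.08,0.034,0,-0.25,0.5],[0.08,0.034,0,-0.3,0.5],[0.08,0.034,0,-0.3,0.5],[0.08,0.034,0,-0.3,0.5],[0.08,0.034,0,-0.3,0.5]]]';python3 -m jog '[[[0.08,0.034,0,-0.3,0.5],[0.08,0.034,0,-0.3,0.5],[0.08,0.034,0,-0.3,0.5],[0.08,0.034,0,-0.3,0.5],[0.06,0.025,0,-0.25,0.5],[0,0,0,0,0.5]]]'; python3 - <<'E'
from h import *
cv2.imwrite("pics/t2.png",cv2.resize(camera("top")[115:190,260:395],None,fx=5.5,fy=5.5,interpolation=cv2.INTER_CUBIC))
E
```

```text
time: 3.15
ee_pos: [0.5751, -0.1304, 0.0044]
tcp_rot: [-180.0, 0.1, 14.4]
wrist_force: [-7.1, -0.8, 6.4]
opening: 0.0424
grasp_force: 3.8
time: 3.75
ee_pos: [0.5947, -0.1222, 0.0043]
tcp_rot: [-180.0, 0.0, 7.2]
wrist_force: [-4.6, 1.8, 3.2]
opening: 0.0426
grasp_force: 2.0
```

View pics/t2.png

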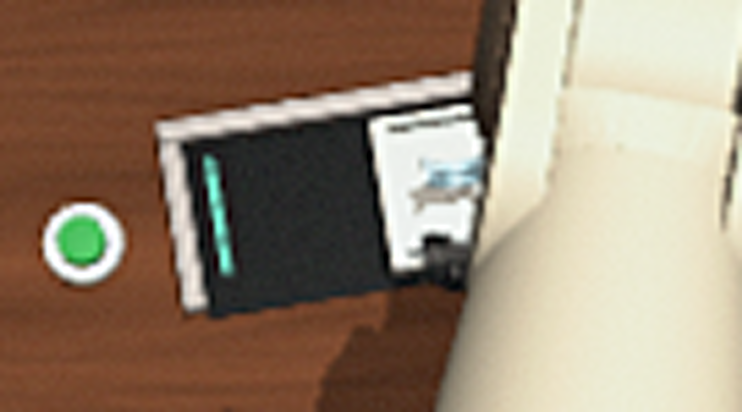

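The rack has turned parallel to the dock and stands a few mm off the long rail, with its nose edge at about (375,120)–(393,270) in the crop. I'll press it home against the rail.

```bash
python3 -m jog '[[[0.03,0.004,0.02,0,0.5],[0.03,0.004,0,0,0.5],[0,0,0,0,0.5]]]';python3 -m jog '[[[0.03,0.004,0,0,0.5],[0.03,0.004,0,0,0.5],[0,0,0,0,0.5]]]';python3 -m jog '[[[0.03,0.004,0,0,0.5],[0.03,0.004,0,0,0.5],[0,0,0,0,0.5]]]'
```

```text
time: 4.1
ee_pos: [0.5977, -0.1221, 0.0047]
tcp_rot: [-180.0, 0.0, 7.2]
wrist_force: [-3.0, 0.1, 0.5]
opening: 0.0428
grasp_force: 1.5
time: 4.4
ee_pos: [0.6009, -0.1218, 0.0047]
tcp_rot: [180.0, -0.0, 7.2]
wrist_force: [-2.4, -0.9, -0.1]
opening: 0.0428
grasp_force: 1.3
time: 4.7
ee_pos: [0.6022, -0.1217, 0.0047]
tcp_rot: [180.0, 0.2, 7.2]
wrist_force: [-11.3, -2.7, 5.9]
opening: 0.0419
grasp_force: 6.0
```

```bash
python3 -m jog '[[[-0.15,-0.02,0.02,0,0.5],[-0.3,-0.04,0.1,0,0.5],[-0.1,0,0.5,0,0],[0,0,0.8,0,0],[0,0,0.8,0,0],[0,0,0.3,0,0],[0,0,0,0,0]]]'; python3 - <<'E'
from h import *
print(sensors.get_obs()["q"]);print(ray([(411,140),(425,153)],.03).round(3))
E
```

```text
time: 5.4
ee_pos: [0.5779, -0.1245, 0.1338]
tcp_rot: [179.9, -0.3, 7.2]
wrist_force: [-0.0, 0.7, -0.7]
opening: -0.0
grasp_force: 0.0
[-1.21721669e+01  9.40213807e+00  4.17467381e+00  8.44291817e+01
  1.86327548e-02  1.60608968e+02]
[[ 0.661 -0.298  0.03 ]
 [ 0.618 -0.339  0.03 ]]
```

```bash
python3 -m jog '[[[0.05,-0.3,0,1,0],[0.05,-0.3,0,1,0],[0.1,-0.3,0,1,0],[0.15,-0.3,0,1,0],[0.15,-0.3,0,1,0],[0.15,-0.3,0,1,0],[0.15,-0.3,0,1,0],[0.15,-0.2,0,1,0]]]';python3 -m jog '[[[0.15,0,0,1,0],[0.15,0,0,1,0],[0.15,0,0,1,0],[0.15,0,0,1,0],[0.15,0,0,1,0],[0.15,0,0,1,0],[0.07,0,0,1,0],[0,0,0,1,0]]]';python3 -m jog '[[[0,0,0,1,0],[0,0,0,1,0],[0,0,0,0,0],[0,0,0,0,0]]]'
python3 - <<'E'
from h import *
cv2.imwrite("pics/w3.png",camera("wrist"))
E
```

```text
time: 6.2
ee_pos: [0.6235, -0.2401, 0.1284]
tcp_rot: [-179.9, 0.0, 47.4]
wrist_force: [-0.9, -0.3, 0.2]
opening: -0.0001
grasp_force: 0.0
time: 7.0
ee_pos: [0.6723, -0.239, 0.1281]
tcp_rot: [-179.9, -0.1, 87.4]
wrist_force: [-0.3, 0.2, -0.6]
opening: 0.0003
grasp_force: 0.0
time: 7.4
ee_pos: [0.6719, -0.2392, 0.1293]
tcp_rot: [-179.9, -0.0, 97.1]
wrist_force: [-0.0, 0.1, 0.1]
opening: 0.0004
grasp_force: 0.0
```

View pics/w3.png

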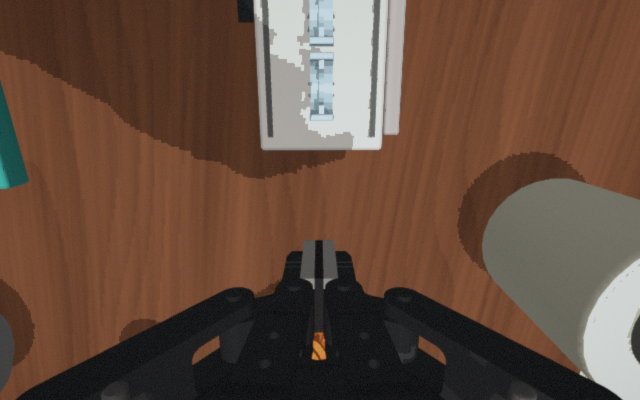

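The wrist view shows the rack's long side flat along the rail. Its tail edge is at (262–381,149), the fingers are centred on it at x=320, and the rail's end is at (392,133).

```bash
python3 - <<'E'
from h import *
w=ray([(262,149),(381,149),(258,20),(389,20)],.022,"wrist",wT());print(w.round(4))
r=ray([(399,133),(405,10)],.018,"wrist",wT());print(r.round(4))
C=np.array([.677,.0755]);t=np.radians(7.2);R=np.array([[np.cos(t),-np.sin(t)],[np.sin(t),np.cos(t)]])
print(((w[:,:2]-C)@R).round(4),((sensors.get_obs()["ee_pos"][:2]-C)@R).round(4))
E
python3 -m jog '[[[0,0,-0.4,0,0],[0,0,-0.5,0,0],[0,0,-0.6,0,0],[0,0,-0.5,0,0],[0,0,-0.3,0,0],[0,0,-0.15,0,0],[0,0,0,0,0]]]'
```

```text
[[ 0.6261 -0.2089  0.022 ]
 [ 0.713  -0.1982  0.022 ]
 [ 0.6168 -0.1234  0.022 ]
 [ 0.7035 -0.1128  0.022 ]]
[[ 0.725  -0.1853  0.018 ]
 [ 0.7137 -0.1046  0.018 ]]
[[-0.0862 -0.2758]
 [ 0.0015 -0.276 ]
 [-0.0846 -0.1898]
 [ 0.0027 -0.1901]] [-0.0444 -0.3116]
time: 8.15
ee_pos: [0.6719, -0.2392, 0.0077]
tcp_rot: [-180.0, -0.0, 97.2]
wrist_force: [-0.5, 0.3, 0.3]
opening: 0.0002
grasp_force: 0.0
```

```bash
python3 -m jog '[[[-0.015,0.12,0,0,0],[-0.015,0.12,0,0,0],[-0.015,0.12,0,0,0],[-0.01,0.1,0,0,0],[-0.01,0.08,0,0,0],[-0.01,0.08,0,0,0],[-0.0125,0.1,0,0,0],[-0.015,0.12,0,0,0]]]';python3 -m jog '[[[-0.015,0.12,0,0,0],[-0.015,0.12,0,0,0],[-0.015,0.12,0,0,0],[-0.015,0.12,0,0,0],[-0.015,0.12,0,0,0],[-0.015,0.12,0,0,0],[-0.0125,0.1,0,0,0],[0,0,0,0,0]]]'
python3 - <<'E'
from h import *
cv2.imwrite("pics/w4.png",camera("wrist"))
cv2.imwrite("pics/t4.png",cv2.resize(camera("top")[115:190,260:395],None,fx=5.5,fy=5.5,interpolation=cv2.INTER_CUBIC))
E
```

```text
time: 8.95
ee_pos: [0.6675, -0.1981, 0.0091]
tcp_rot: [179.9, 0.1, 97.2]
wrist_force: [0.5, -5.8, 2.3]
opening: -0.0004
grasp_force: 2.8
time: 9.75
ee_pos: [0.6622, -0.1561, 0.0089]
tcp_rot: [179.9, 0.0, 97.2]
wrist_force: [0.4, -1.5, 1.7]
opening: 0.0002
grasp_force: 0.9
```

View pics/w4.png

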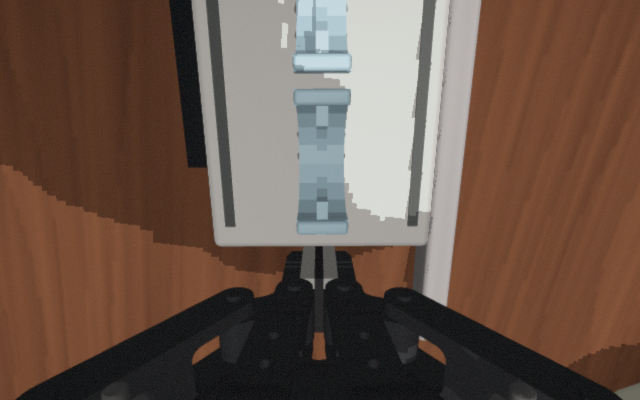

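The rack is sliding along the rail square to it, tail edge at (217–428,245), and the trays are clear of the fingers. I'll continue to the stop.

```bash
python3 -m jog '[[[-0.01,0.08,0,0,0],[-0.015,0.12,0,0,0],[-0.015,0.12,0,0,0],[-0.015,0.12,0,0,0],[-0.015,0.12,0,0,0],[-0.0125,0.1,0,0,0],[-0.007,0.06,0,0,0],[0,0,0,0,0]]]';for i in 1 2; do :; done; python3 -m jog '[[[-0.005,0.04,0,0,0],[-0.005,0.04,0,0,0],[-0.005,0.04,0,0,0],[0,0,0,0,0]]]';python3 -m jog '[[[-0.0025,0.02,0,0,0],[-0.0025,0.02,0,0,0],[0,0,0,0,0]]]'
```

```text
time: 10.65
ee_pos: [0.6574, -0.1202, 0.0084]
tcp_rot: [180.0, 0.0, 97.2]
wrist_force: [-0.3, -3.3, 2.0]
opening: -0.0001
grasp_force: 1.3
time: 11.05
ee_pos: [0.6567, -0.1146, 0.0084]
tcp_rot: [180.0, 0.0, 97.2]
wrist_force: [1.0, -4.7, 2.5]
opening: 0.0002
grasp_force: 2.2
time: 11.35
ee_pos: [0.6565, -0.1127, 0.0084]
tcp_rot: [180.0, 0.0, 97.2]
wrist_force: [0.3, -4.3, 3.1]
opening: -0.0002
grasp_force: 2.5
```

```bash
python3 -m jog '[[[-0.0025,0.02,0,0,0],[-0.0025,0.02,0,0,0],[-0.0025,0.02,0,0,0],[0,0,0,0,0]]]';python3 -m jog '[[[-0.0025,0.02,0,0,0],[-0.0025,0.02,0,0,0],[0,0,0,0,0]]]'
```

```text
time: 11.75
ee_pos: [0.6561, -0.1097, 0.0083]
tcp_rot: [180.0, 0.0, 97.2]
wrist_force: [0.3, -5.9, 3.1]
opening: -0.0001
grasp_force: 2.6
time: 12.05
ee_pos: [0.6558, -0.1077, 0.0084]
tcp_rot: [180.0, 0.0, 97.2]
wrist_force: [0.5, -5.1, 3.5]
opening: 0.0001
grasp_force: 2.6
```

```bash
python3 -m jog '[[[-0.0025,0.02,0,0,0],[-0.0025,0.02,0,0,0],[0,0,0,0,0]]]';python3 -m jog '[[[-0.0025,0.02,0,0,0],[-0.0025,0.02,0,0,0],[0,0,0,0,0]]]'
python3 - <<'E'
from h import *
cv2.imwrite("pics/t5.png",cv2.resize(camera("top")[115:190,260:395],None,fx=5.5,fy=5.5,interpolation=cv2.INTER_CUBIC))
E
```

```text
time: 12.35
ee_pos: [0.6556, -0.1062, 0.0084]
tcp_rot: [-180.0, 0.1, 97.2]
wrist_force: [0.9, -8.7, 2.1]
opening: 0.0002
grasp_force: 3.6
time: 12.65
ee_pos: [0.6556, -0.1061, 0.0084]
tcp_rot: [180.0, 0.3, 97.1]
wrist_force: [1.5, -16.6, 0.5]
opening: -0.0
grasp_force: 8.1
```

View pics/t5.png

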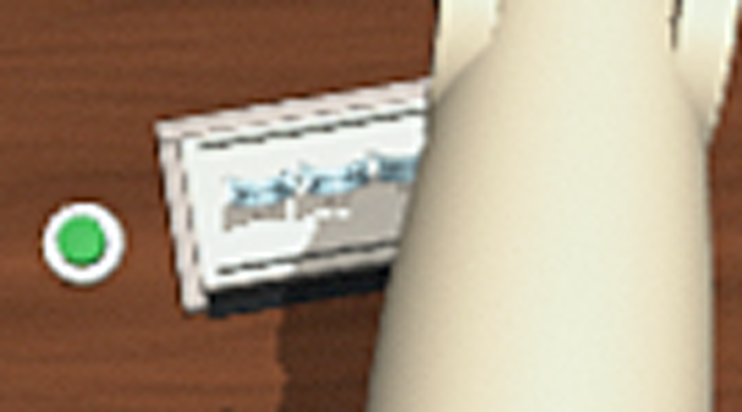

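```bash
python3 -m jog '[[[0.02,-0.15,0,0,0],[0.02,-0.2,0,0,0],[0,0,0.5,0,0],[0,0,0.7,0,0],[0,0,0.7,0,0],[0,0,0.5,-0.5,0],[-0.1,0.1,0,-1,0.5],[-0.1,0.1,0,-1,0.5]]]';python3 -m jog '[[[-0.1,0.12,0,-1,0.5],[-0.1,0.12,0,-1,0.5],[-0.1,0.12,0,-1,0.5],[-0.1,0.12,0,-1,0.5],[-0.1,0.12,0,-1,0.5],[-0.1,0.12,0,-1,0.5],[-0.1,0.12,0,-1,0.5],[-0.1,0.12,0,-1,0.5]]]';python3 -m jog '[[[-0.1,0.12,0,-1,0.5],[-0.1,0.12,0,-1,0.5],[-0.1,0.12,0,-1,0.5],[-0.1,0.12,0,-1,0.5],[-0.1,0.12,0,-1,0.5],[-0.14,0.12,0,-1,0.5],[-0.1,0.12,0,-1,0.5],[0,0,0,-0.5,0.5]]]';python3 -m jog '[[[0,0,0,0,0.5],[0,0,0,0,0.5]]]'
python3 - <<'E'
from h import *
print(ray([(327,195),(299,191)],.022).round(3))
im=camera("wrist");cv2.imwrite("pics/w6.png",im)
E
```

```text
time: 13.5
ee_pos: [0.6476, -0.1108, 0.129]
tcp_rot: [179.9, -0.1, 84.5]
wrist_force: [-0.4, 0.1, -0.4]
opening: 0.0281
grasp_force: 0.0
time: 14.3
ee_pos: [0.6069, -0.0624, 0.1279]
tcp_rot: [-179.9, -0.0, 44.5]
wrist_force: [0.7, -0.5, 0.1]
opening: 0.0428
grasp_force: 0.0
time: 15.1
ee_pos: [0.5696, -0.0201, 0.1281]
tcp_rot: [-179.9, 0.0, 7.1]
wrist_force: [0.2, -0.6, -0.9]
opening: 0.0426
grasp_force: 0.0
time: 15.3
ee_pos: [0.5702, -0.0208, 0.1281]
tcp_rot: [-180.0, 0.0, 7.3]
wrist_force: [-0.1, -0.9, -0.4]
opening: 0.0429
grasp_force: 0.0
[[ 0.496 -0.028  0.022]
 [ 0.511  0.06   0.022]]
```

View pics/w6.png

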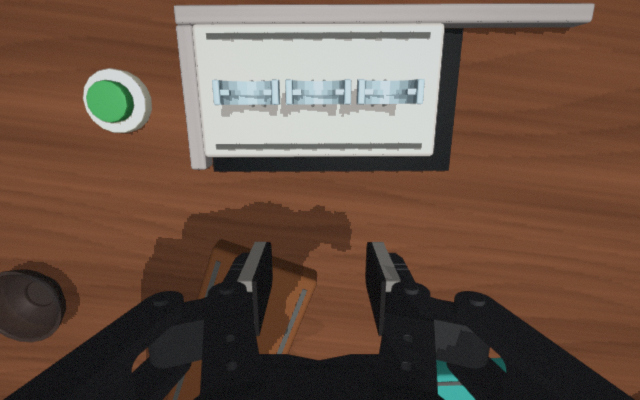

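The wrist view shows the rack in the dock corner: base at (195–443, 25–157), rail along y≈20, stop along x≈195, and the button at (108,101). I'll press the side once more for flushness.

```bash
python3 -m jog '[[[0,0,-0.4,0,0.5],[0,0,-0.6,0,0.5],[0,0,-0.6,0,0.5],[0,0,-0.5,0,0.5],[0,0,-0.3,0,0.5],[0.05,0.006,0,0,0.5],[0.1,0.012,0,0,0.5],[0.1,0.012,0,0,0.5]]]'; python3 -m jog '[[[0.04,0.01,0,0,0.5],[0.04,0.01,0,0,0.5],[0,0,0,0,0.5]]]';python3 -m jog '[[[0.02,0.005,0,0,0.5],[0.02,0.005,0,0,0.5],[0,0,0,0,0.5]]]'
```

```text
time: 16.15
ee_pos: [0.5843, -0.0194, 0.01]
tcp_rot: [180.0, -0.1, 7.2]
wrist_force: [-0.3, -0.0, -0.3]
opening: 0.0425
grasp_force: 0.0
time: 16.45
ee_pos: [0.5873, -0.0183, 0.0087]
tcp_rot: [180.0, -0.0, 7.2]
wrist_force: [-0.2, 0.4, -0.8]
opening: 0.0429
grasp_force: 0.0
time: 16.75
ee_pos: [0.5886, -0.0178, 0.0083]
tcp_rot: [-180.0, 0.0, 7.2]
wrist_force: [-1.3, -0.3, 1.2]
opening: 0.0429
grasp_force: 0.7
```

```bash
python3 -m jog '[[[0.02,0.003,0,0,0.5],[0.02,0.003,0,0,0.5],[0,0,0,0,0.5]]]';python3 -m jog '[[[0.02,0.003,0,0,0.5],[0.02,0.003,0,0,0.5],[0,0,0,0,0.5]]]'
```

```text
time: 17.05
ee_pos: [0.5887, -0.0178, 0.0081]
tcp_rot: [-180.0, 0.2, 7.2]
wrist_force: [-11.7, -1.8, 6.8]
opening: 0.0428
grasp_force: 5.9
time: 17.35
ee_pos: [0.5888, -0.0178, 0.0081]
tcp_rot: [-180.0, 0.5, 7.2]
wrist_force: [-21.0, -4.4, 14.7]
opening: 0.0426
grasp_force: 11.1
```

```bash
python3 -m jog '[[[-0.1,-0.012,0,0,0.5],[-0.3,-0.04,0,0,0.5],[0,0,0.5,0,0],[0,0,0.8,0,0],[0,0,0.7,0,0],[0,0.2,0.3,0,0],[0.1,0.4,0,0,0],[0.1,0.5,0,0,0]]]';python3 -m jog '[[[0,0.5,0,0,0],[0,0.5,0,0,0],[0,0.4,0,0,0],[0,0.3,0,0,0],[0,0.2,0,0,0],[0,0,0,0,0],[0,0,0,0,0]]]'
python3 - <<'E'
from h import *
def gr(im,x0,x1):
    hs=cv2.cvtColor(im,cv2.COLOR_BGR2HSV);g=((hs[...,0]>45)&(hs[...,0]<75)&(hs[...,1]>150)).astype(np.uint8);g[:,:x0]=0;g[:,x1:]=0
    n,l,s,c=cv2.connectedComponentsWithStats(g);k=1+s[1:,4].argmax();return c[k],s[k]
o=sensors.get_obs();im=camera("wrist");cv2.imwrite("pics/w7.png",im)
c,s=gr(im,0,640);print(o["ee_pos"],c,s)
ct,_=gr(cv2.imread("pics/top0.png"),262,290)
for z in(.01,.015,.02,.025,.03,.04):print(z,ray(c,z,"wrist",wT())[0,:2].round(4),ray(ct,z)[0,:2].round(4))
E
```

```text
time: 18.15
ee_pos: [0.5833, 0.0356, 0.1237]
tcp_rot: [180.0, -0.1, 7.1]
wrist_force: [-0.1, -0.0, 0.4]
opening: 0.0003
grasp_force: 0.0
time: 18.85
ee_pos: [0.5867, 0.1043, 0.1232]
tcp_rot: [-178.9, 0.0, 9.6]
wrist_force: [0.4, -0.1, 0.1]
opening: -0.0
grasp_force: 0.0
[0.58670464 0.1043291  0.12321097] [384. 388.] [384 388   1   1   1]
0.01 [0.4109 0.0154] [0.6201 0.1371]
0.015 [0.4157 0.0173] [0.6191 0.1365]
0.02 [0.4205 0.0193] [0.6181 0.1359]
0.025 [0.4253 0.0212] [0.6171 0.1353]
0.03 [0.4301 0.0231] [0.6161 0.1347]
0.04 [0.4397 0.027 ] [0.614  0.1335]
```

View pics/w7.png

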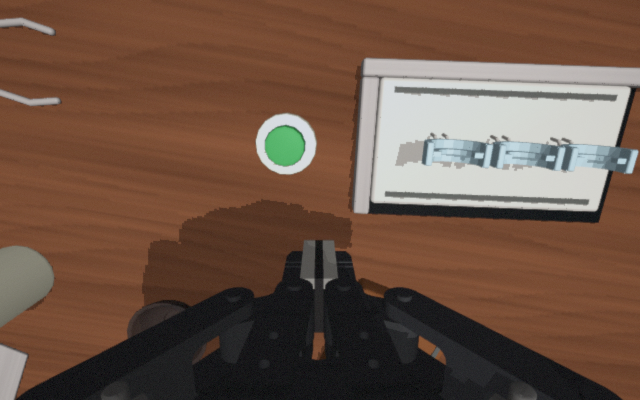

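The rack sits home in the wrist view (base (375–630, 80–220)) and the button is at (285,145). Joint 6 is against its limit, so I'll turn the tool positive and measure the button again.

```bash
python3 -m jog '[[[0,0,0,1,0],[0,0,0,1,0],[0,0,0,1,0],[0,0,0,1,0],[0,0,0,1,0],[0,0,0,0,0],[0,0,0,0,0]]]'
python3 - <<'E'
from h import *
o=sensors.get_obs();T=wT();im=camera("wrist")
hs=cv2.cvtColor(im,cv2.COLOR_BGR2HSV);g=((hs[...,0]>45)&(hs[...,0]<78)&(hs[...,1]>120)&(hs[...,2]>60)).astype(np.uint8)
n,l,s,c=cv2.connectedComponentsWithStats(g);k=1+s[1:,4].argmax()
print(o["ee_pos"],o["tcp_rot"],o["q"][5],c[k],s[k])
e=s[k];L=[(e[0],c[k][1]),(e[0]+e[2],c[k][1])]
for z in(.01,.015,.02,.025,.03,.04):
    w=ray(L,z,"wrist",T);print(z,ray(c[k],z,"wrist",T)[0,:2].round(4),np.linalg.norm(w[1]-w[0]).round(4))
E
```

```text
time: 19.6
ee_pos: [0.5867, 0.1044, 0.1233]
tcp_rot: [-178.9, 0.0, 34.5]
wrist_force: [0.1, -0.8, 0.1]
opening: 0.0002
grasp_force: 0.0
[0.58668639 0.10443436 0.12332922] [-1.78901781e+02  5.03610334e-03  3.44810212e+01] 155.1327986721605 [309.76859504 134.61322314] [ 291  115   39   40 1210]
0.01 [0.6189 0.1376] 0.0291
0.015 [0.6194 0.1377] 0.0285
0.02 [0.62   0.1378] 0.0279
0.025 [0.6205 0.1379] 0.0274
0.03 [0.621 0.138] 0.0268
0.04 [0.6221 0.1382] 0.0257
```

```bash
python3 -m jog '[[[0.3,0.3,0,0,0],[0.35,0.35,0,0,0],[0,0,-0.4,0,0],[0,0,-0.6,0,0],[0,0,-0.5,0,0],[0,0,-0.3,0,0],[0,0,0,0,0]]]'; python3 -m jog '[[[0,0,-0.06,0,0],[0,0,-0.06,0,0],[0,0,0,0,0]]]'; python3 -m jog '[[[0,0,-0.04,0,0],[0,0,-0.04,0,0],[0,0,0,0,0]]]'
```

```text
time: 20.35
ee_pos: [0.6179, 0.1369, 0.0311]
tcp_rot: [-178.8, 0.2, 34.6]
wrist_force: [0.2, 0.3, -0.4]
opening: 0.0
grasp_force: 0.0
time: 20.65
ee_pos: [0.6196, 0.1374, 0.0281]
tcp_rot: [-178.9, -0.1, 34.6]
wrist_force: [0.4, 0.3, -0.1]
opening: 0.0001
grasp_force: 0.0
time: 20.95
ee_pos: [0.6191, 0.1373, 0.0231]
tcp_rot: [-178.9, 0.0, 34.7]
wrist_force: [-0.2, -0.2, 0.8]
opening: 0.0001
grasp_force: 0.0
```

```bash
python3 -m jog '[[[0,0,-0.03,0,0],[0,0,-0.03,0,0],[0,0,0,0,0]]]'; python3 -m jog '[[[0,0,-0.03,0,0],[0,0,-0.03,0,0],[0,0,0,0,0]]]'; python3 -m jog '[[[0,0,-0.02,0,0],[0,0,-0.02,0,0],[0,0,0,0,0]]]'
```

```text
time: 21.25
ee_pos: [0.6193, 0.1373, 0.0204]
tcp_rot: [-178.9, -0.0, 34.7]
wrist_force: [-0.5, -0.4, 2.2]
opening: 0.0002
grasp_force: 1.2
time: 21.55
ee_pos: [0.6193, 0.1373, 0.0173]
tcp_rot: [-178.9, -0.0, 34.7]
wrist_force: [-0.7, 0.4, 4.4]
opening: 0.0001
grasp_force: 2.0
time: 21.85
ee_pos: [0.6194, 0.1373, 0.0161]
tcp_rot: [-178.9, -0.0, 34.7]
wrist_force: [-1.9, -1.2, 9.0]
opening: -0.0
grasp_force: 4.3
```

```bash
python3 -m jog '[[[0,0,-0.03,0,0],[0,0,0,0,0],[0,0,0,0,0]]]'; python3 -m jog '[[[0,0,0.2,0,0],[0,0,0.5,0,0],[0,0,0.7,0,0],[0,0,0.7,0,0],[-0.3,0,0.3,0,0],[-0.5,0,0,0,0],[-0.5,0,0,0,0],[-0.4,0,0,0,0]]]'
python3 - <<'E'
from h import *
cv2.imwrite("pics/t8.png",cv2.resize(camera("top")[115:190,260:395],None,fx=5.5,fy=5.5,interpolation=cv2.INTER_CUBIC))
E
```

```text
time: 22.15
ee_pos: [0.6194, 0.1373, 0.0159]
tcp_rot: [-178.9, -0.1, 34.7]
wrist_force: [-6.7, -1.7, 17.8]
opening: -0.0003
grasp_force: 8.8
time: 22.95
ee_pos: [0.5329, 0.1373, 0.1335]
tcp_rot: [-178.9, 0.0, 34.7]
wrist_force: [0.1, -0.4, 1.2]
opening: 0.0001
grasp_force: 0.0
```

View pics/t8.png

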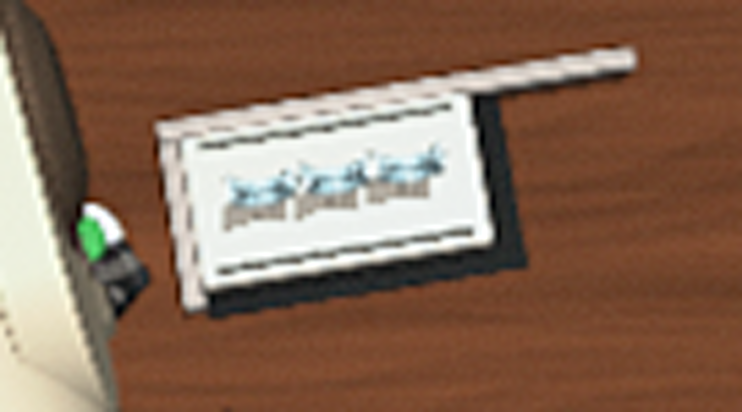

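The rack sits flush in the corner (base from (185,145) to (490,240) in the crop). The button bottomed out at 17.8 N and is released.

```bash
python3 -m jog '[[[0,0,0,0,0],[0,0,0,0,0]]]'; python3 -c "
from workcell import ticket
print(ticket.job_done())"
```

```text
time: 23.2
ee_pos: [0.5346, 0.1374, 0.1337]
tcp_rot: [-178.9, -0.0, 34.7]
wrist_force: [-0.2, 0.6, 0.4]
opening: 0.0001
grasp_force: 0.0
the job is handed in; nothing more can be done
None
```

I pushed the chrome rack home against the long rail and end stop, then pressed the green button right down and released it, and handed the job in at 23 s; no verdict was returned.

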